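# Assemble the sprung filter holder

### The arm

A 6-joint arm with a two-finger parallel gripper is mounted at the origin on a cart in front of the work surface, level with it; the furniture and walls round the work are solid. World frame = base frame: x ahead of the robot, y to its left, z up, the work surface at z = 0. Lengths are in m, angles in rad, forces in N, time in s.
With the tool pointing down it reaches from about 0.275 to 0.875 m from the base axis. Payload 12.5 kg.
Tool frame: the origin (TCP) lies on the centre line of the jaws, within the pads' length; the fingertips stand r.finger_overhang ahead of it and the grasp point (between the pads) lies 3 mm ahead of it (r.finger_overhang is the distance from the TCP to the fingertips, in m); z points along the fingers, y is the line along which they close (so a half turn about z gives the same grasp; the last joint's range is limited). The gripper opens to 85 mm and grips with 20 to 120 N. Pads are 22 mm wide; open, the fingers measure 114 mm over their backs; the gripper's body (76 mm by 85 mm) begins 54 mm behind the grasp point. The pads swing forward as they close: fully open they stand 13 mm farther back than shut.
Start: joints at [1.037, 0.351, 1.652, -0, 1.139, -0.085], TCP at [0.239, 0.496, 0.253] pointing down, gripper open.
Joint ranges: [-2.75, 2.75], [-0.79, 2.1], [0.01, 2.65], [-1.57, 4.71], [0.07, 3.14], [-2.87, 2.87]. Speed limits (rad/s): [2.22, 2.22, 2.79, 3.14, 3.14, 3.14].

### API

Orientations are given as a unit quaternion [x, y, z, w].
In Python, from cell import r, optics gives the robot as it stands. The module is installed in compiled form; this text tells all that it offers. Calls block until the motion is done:
- r.move_to(position, orientation): joint-space move of the TCP to a pose.
- r.move_linear(position, rot=None, vel=0.15): straight line of the TCP; rot=None keeps the orientation; vel is the mean speed in m/s.
- r.set_joints(angles): joint-space move.
- r.set_gripper(opening, squeeze=None): opening from 0.0 (shut) to 1.0 (fully open); squeeze is the grip in N (None keeps the last); returns when the fingers have stopped.
- r.sleep(seconds).
- r.inverse_kinematics(position, orientation): joint angles nearest the present ones, or None.
- optics.get_image(name): name is "scene" or "top"; returns a dict with "pixels" (480x640x3 uint8, red, green, blue), "depth" (480x640 float32, m along the optical axis (not along the pixel's ray), 0 where there is no reading), "fx", "fy", "cx", "cy" (pixels), "camera_from_world" (4x4, takes a point from world to camera coordinates). Camera axes: x right, y down, z forward; pixel columns grow to the right and rows downward; lengths in m; the calibration is good to about 2 mm. A picture is of the moment at which its call begins.
A pose or a line that the arm cannot do raises r.PlanningError and nothing moves.
- r.hand_in(): hands the job in; it is judged then, once.
Readings, each from a call of its own:
- r.current_t(): time.
- r.current_q(): joint angles.
- r.current_qvel(): joint speeds.
- r.current_effort(): joint torques, N m.
- r.current_tool_pos(): TCP position.
- r.current_ee_rot(): TCP orientation.
- r.current_contact_force(): force on the tool from outside, world axes, zero at the start.
- r.current_torque(): the same for the moment, N m.
- r.current_opening(): opening from 0.0 (shut) to 1.0 (fully open).
- r.current_finger_force(): force on a finger pad.
Only numpy, scipy, OpenCV 4.12 (cv2) and the standard library are available. Lean on these libraries where they do the work, as an engineer would, in place of code of your own. Each camera call takes 0.05 s, during which the arm holds its last target. There are 200 camera calls.

### The job

Assemble the filter holder: put the spacer over its post down onto the support disc and let go, then lay the clamp ring over the post on top of the spacer and let go, and last put on the slotted cap. Feel with light pressure and small turns for where the cap's slot drops over the post's crossbar, press the cap down against the spring and turn it about a quarter turn so that it stays locked under the bar when you let go. Be gentle: never load the holder with more than 25 N, do not tip its neighbours or push them away.

Things in the scene. Friction and masses are not known exactly. Their poses are not given: they have to be found in the camera images.
- holder: Filter holder, fixed to the worktop. Origin: centre of the underside of its aluminium foot plate (110 x 90 x 14 mm, long side along its x), z up; heights in all entries are above this origin. On it a steel spring housing, 52 mm across at most, up to 28 mm high, then the sprung support disc and, through it, a post 22 mm across, tapered from 75 mm to its top at 79 mm.
- support_top (a point): Centre of the top of the filter support, at 44 mm on the post's axis (fixed point of the holder, at rest height). The support is a steel disc 40 mm across on a spring; it starts to sink at 3.6 N and then sinks 1 mm per 1.2 N, at most 8 mm.
- bar_top (a point): Point on the post's axis at 97 mm, fixed to the holder: the top of the crossbar, a bar 20 mm long, 7 mm wide, from 89 to 97 mm high, on a 7 mm neck above the post. In plan the bar points any way, but never within 0.3 rad of the holder's x axis; no pose here tells this angle: see it or feel it. It is rigid: a cap half over it binds when twisted.
- spacer: Spacer, first layer: plain white plastic sleeve, 40 mm outside, bore 25 mm, 16 mm high, 50 g. Origin: centre of its underside, z along the bore; lies flat at the start. Seated on the support, its underside is at 44 mm.
- clamp_ring: Clamp ring, second layer: flat steel ring, 54 mm outside, bore 25 mm, 14 mm thick, six small dark pin marks on top, about 80 g. Origin: centre of its underside, z along the bore; lies flat at the start. Seated on the spacer, its underside is at 60 mm.
- cap: Cap: ribbed round aluminium cap, 50 mm outside, 26 mm high, about 80 g. Origin: centre of its underside, z up. From below a round bore of 25 mm, 12 mm deep; then a web 6 mm thick (12 to 18 mm above the underside) with a straight slot through it, 22.5 mm long along the cap's own x axis, 9.5 mm wide; above the web an open recess 34 mm across.
- cap_slot (a point): Centre of the slot, top of the web, 18 mm above the cap's underside; axes as the cap. Slot not in line: the web rests on the bar, cap underside at 85 mm. Within about 7 degrees of it: the cap drops onto the clamp ring (74 mm). Pressed to 69 mm (solid stop at 67) it turns freely either way; turned across and released, the bar holds it at 71 mm; else the spring lifts it to 74.
- amber_bottle: Bystander: small amber bottle with black cap, 66 mm across, 124 mm high; origin at the centre of its base.
- beaker: Bystander: small clear beaker, 56 mm across, 72 mm high; origin at the centre of its base.
- jar: Bystander: white screw jar, 68 mm across, 53 mm high; origin at the centre of its base.
Things that resemble listed ones, but are neither listed nor needed, are in the scene too. What is shaped like the spacer but blue is not meant. Leave any pink look-alike of the clamp_ring alone.

How it is judged:
On the way, in this order (a step that is already met when the one before it is completed fails the run):
1. the spacer sits on the support disc, round the post, released, with neither clamp ring nor cap on the post (z of spacer in the frame of holder between 0.042 and 0.0455 m and horizontal distance between spacer and holder below 0.004 m and contact force between spacer and the fingers below 0.3 N and horizontal distance between each of clamp_ring, cap and holder above 0.04 m), for 0.2 s.
2. the clamp ring lies on the spacer, round the post, released, with the cap not yet on the post (z of spacer in the frame of holder between 0.042 and 0.0455 m and horizontal distance between each of spacer, clamp_ring and holder below 0.004 m and z of clamp_ring in the frame of holder between 0.058 and 0.0615 m and contact force between clamp_ring and the fingers below 0.3 N and horizontal distance between cap and holder above 0.04 m), for 0.2 s.
3. the cap is pressed down under the crossbar against the spring (z of cap in the frame of holder between 0.065 and 0.0722 m and horizontal distance between cap and holder below 0.004 m), for 0.1 s.
At the end, for the whole second after the job is handed in: Spacer, clamp ring and cap are on the post in this order, each within 4 mm of its axis, released and at rest, the cap upright within 0.08 rad and locked against the spring: undersides of cap 68 to 72.5 mm, ring 54 to 58.5 mm, spacer 38 to 42.5 mm above the holder origin (z of spacer in the frame of holder between 0.038 and 0.0425 m and horizontal distance between each of spacer, clamp_ring, cap and holder below 0.004 m and z of clamp_ring in the frame of holder between 0.054 and 0.0585 m and z of cap in the frame of holder between 0.068 and 0.0725 m and angle between cap's own z axis and vertical below 0.08 rad and linear speed of each of spacer, clamp_ring, cap below 0.02 m/s); the robot touches nothing.
It fails at once if the holder with all it carries is loaded with more than 25 N (contact force between holder and anything else above 25 N).
It fails at once if the amber bottle is pushed more than 20 mm or tipped (distance of amber_bottle from where it was at the start of the episode above 0.02 m or angle between amber_bottle's own z axis and vertical above 0.3 rad).
It fails at once if the beaker is pushed more than 20 mm or tipped (distance of beaker from where it was at the start of the episode above 0.02 m or angle between beaker's own z axis and vertical above 0.3 rad).
It fails at once if the jar is pushed more than 20 mm or tipped (distance of jar from where it was at the start of the episode above 0.02 m or angle between jar's own z axis and vertical above 0.3 rad).
It also fails if it takes over 72 s, if anything falls off the work surface, if the arm or the gripper's body presses on something with over 40 N, if the wrist force passes 120 N, or if a joint passes its speed limit or range.

## Working session

There is one attempt and no reset: what is moved stays moved. The work goes in short steps, each a Python script; the robot and the scene stay as the last script left them, time stands still between calls to the robot, and variables do not carry over. Pictures are saved under pics/ and viewed, at most 10 in all, crops included, and the job is handed in when it is done.

```bash
mkdir -p pics
python3 - <<'E'
from cell import r, optics
import cv2, numpy as np, pickle
d={}
for n in("scene","top"):
    im=optics.get_image(n); d[n]=im
    cv2.imwrite(f"pics/{n}0.png",im["pixels"][:,:,::-1])
    print(n,im["fx"],im["cx"],im["cy"]); print(np.round(im["camera_from_world"],4).tolist(), (im["depth"]>0).mean())
pickle.dump(d,open("d0.pkl","wb"))
print(r.current_t(),r.finger_overhang,r.current_ee_rot(),r.current_contact_force())
E
```

```text
scene 435.9871862012233 326.42547259891967 237.39911727414187
[[0.6136, -0.7896, 0.0082, -0.2813], [-0.4606, -0.3663, -0.8085, 0.3509], [0.6414, 0.4924, -0.5884, 0.6666], [0.0, 0.0, 0.0, 1.0]] 0.996123046875
top 620.1919306529032 316.3447258467135 237.22099085932194
[[-0.0205, -0.9997, 0.009, 0.0679], [-0.9909, 0.0191, -0.1333, 0.5549], [0.1331, -0.0117, -0.991, 1.3281], [0.0, 0.0, 0.0, 1.0]] 0.9962662760416666
0.1 0.022 [ 2.22534938e-01  9.74924568e-01 -5.14584986e-04 -1.53124096e-04] [-0.60648083  1.06261283 -0.02190046]
```

View pics/scene0.png

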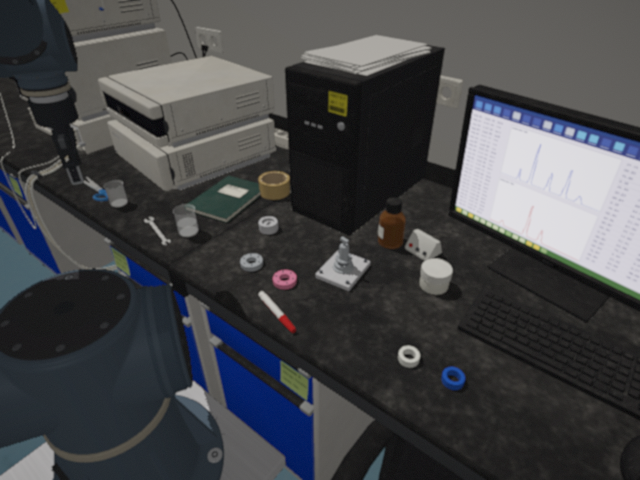

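View pics/top0.png

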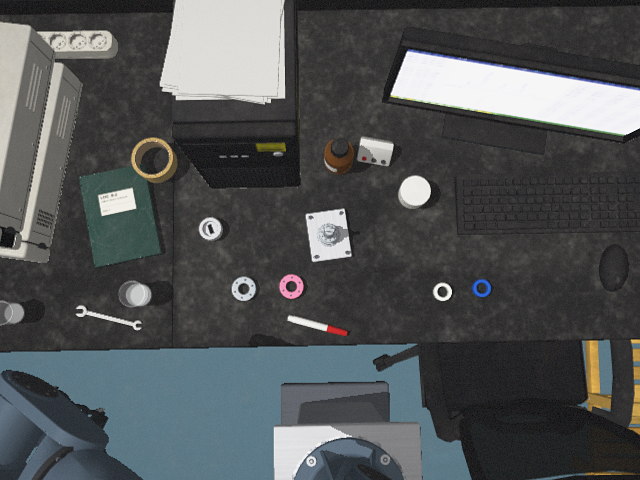

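The top view shows the white ring at (442,292) and a blue one at (481,288). The blue one is excluded, so white is the spacer. The grey steel ring is at (243,289) and a pink one at (291,287), so grey is the clamp ring. The cap is at (210,229) with its slot visible, and the holder is at (329,235). I'll confirm these in one enlarged crop.

```bash
cat > h.py <<'E'
import numpy as np, cv2
def ray(im,u,v):
    T=im["camera_from_world"];R=T[:3,:3];o=-R.T@T[:3,3]
    d=R.T@np.array([(u-im["cx"])/im["fx"],(v-im["cy"])/im["fy"],1.]);return o,d
def onplane(im,u,v,z):
    o,d=ray(im,u,v);return o+d*(z-o[2])/d[2]
def tri(a,pa,b,pb):
    (o1,d1),(o2,d2)=ray(a,*pa),ray(b,*pb)
    s=np.linalg.lstsq(np.c_[d1,-d2],o2-o1,rcond=None)[0]
    p,q=o1+s[0]*d1,o2+s[1]*d2;return (p+q)/2,np.linalg.norm(p-q)
def cloud(im):
    T=im["camera_from_world"];D=im["depth"];v,u=np.mgrid[:480,:640]
    c=np.stack([(u-im["cx"])/im["fx"]*D,(v-im["cy"])/im["fy"]*D,D],-1)
    return (c-T[:3,3])@T[:3,:3]
def proj(im,p):
    c=im["camera_from_world"]@np.r_[p,1];return c[0]/c[2]*im["fx"]+im["cx"],c[1]/c[2]*im["fy"]+im["cy"]
E
python3 - <<'E'
import pickle; from h import *
d=pickle.load(open("d0.pkl","rb"));t,s=d["top"],d["scene"]
f=lambda im,x,y,w,h,k:cv2.resize(im["pixels"][y:y+h,x:x+w,::-1],(w*k,h*k),interpolation=cv2.INTER_CUBIC)
A=np.hstack([f(t,190,205,130,100,3),f(t,425,205,130,100,3)])
B=np.hstack([f(t,304,205,50,60,5),f(s,315,230,60,60,5),f(s,235,210,46,60,5)])
A=A[:,:780];B=B[:,:780];cv2.imwrite("pics/crop1.png",np.vstack([A,B]))
ct,cs=cloud(t),cloud(s)
for n,pt,ps in(("spacer",(442,292),(409,356)),("ring",(243,289),(251,262)),("cap",(210,229),(268,225)),("holder",(329,235),(344,260)),("bottle",(339,155),(392,225)),("beaker",(135,294),(186,220)),("jar",(415,192),(435,276))):
    for im,c,p,w in((t,ct,pt,28),(s,cs,ps,28)):
        q=c[p[1]-w:p[1]+w,p[0]-w:p[0]+w].reshape(-1,3)
        q0=c[p[1],p[0]]
        q=q[np.hypot(*(q[:,:2]-onplane(im,*p,.03)[:2]).T)<.04]
        z=q[:,2];m=q[z>.006]
        print(n,"centre px",q0.round(4),"zmax",z.max().round(4),"n",len(m),"mid",((m.min(0)+m.max(0))/2).round(4),"ext",np.ptp(m,0).round(4),"table z",np.median(z[z<.006]).round(4) if (z<.006).any() else None)
E
```

```text
spacer centre px [ 0.4321 -0.2226 -0.0014] zmax 0.0216 n 190 mid [ 0.4308 -0.2247  0.0139] ext [0.0647 0.0597 0.0155] table z -0.0003
spacer centre px [ 4.381e-01 -2.174e-01  3.000e-04] zmax 0.0189 n 253 mid [ 0.4313 -0.2194  0.0125] ext [0.0408 0.0392 0.0129] table z -0.0011
ring centre px [4.476e-01 2.225e-01 3.000e-04] zmax 0.0218 n 380 mid [0.4496 0.2259 0.014 ] ext [0.0616 0.0631 0.0157] table z -0.0005
ring centre px [0.4495 0.2266 0.0009] zmax 0.0156 n 156 mid [0.4412 0.2158 0.0109] ext [0.0453 0.0457 0.0096] table z -0.0014
cap centre px [0.5837 0.2956 0.0053] zmax 0.0314 n 396 mid [0.5754 0.2851 0.0187] ext [0.066  0.0646 0.0254] table z -0.0007
cap centre px [0.5685 0.282  0.0231] zmax 0.0266 n 181 mid [0.5769 0.29   0.0164] ext [0.0442 0.0448 0.0205] table z -0.0018
holder centre px [0.5552 0.0301 0.0761] zmax 0.1019 n 988 mid [0.562  0.0291 0.0541] ext [0.078  0.0789 0.0956] table z 0.0047
holder centre px [0.5559 0.0245 0.0414] zmax 0.0966 n 728 mid [0.5677 0.0325 0.0526] ext [0.0784 0.079  0.088 ] table z None
bottle centre px [0.7188 0.0065 0.1192] zmax 0.1318 n 884 mid [0.7356 0.0046 0.0691] ext [0.0649 0.0644 0.1254] table z -0.0006
bottle centre px [ 0.7086 -0.0094  0.0724] zmax 0.1236 n 91 mid [0.7415 0.0064 0.0979] ext [0.0327 0.0505 0.0514] table z -0.0017
beaker centre px [0.4395 0.4522 0.0381] zmax 0.0771 n 700 mid [0.4403 0.4505 0.0416] ext [0.064  0.0555 0.0709] table z -0.0006
beaker centre px [0.4239 0.4302 0.0529] zmax 0.0729 n 604 mid [0.4362 0.4529 0.0395] ext [0.054  0.0591 0.0668] table z -0.0014
jar centre px [ 0.6505 -0.1623  0.0513] zmax 0.0606 n 827 mid [ 0.6538 -0.1623  0.0334] ext [0.0669 0.0677 0.0545] table z -0.0009
jar centre px [ 0.6254 -0.1706  0.0506] zmax 0.0545 n 886 mid [ 0.6511 -0.1617  0.0302] ext [0.0684 0.0665 0.0485] table z -0.0012
```

View pics/crop1.png

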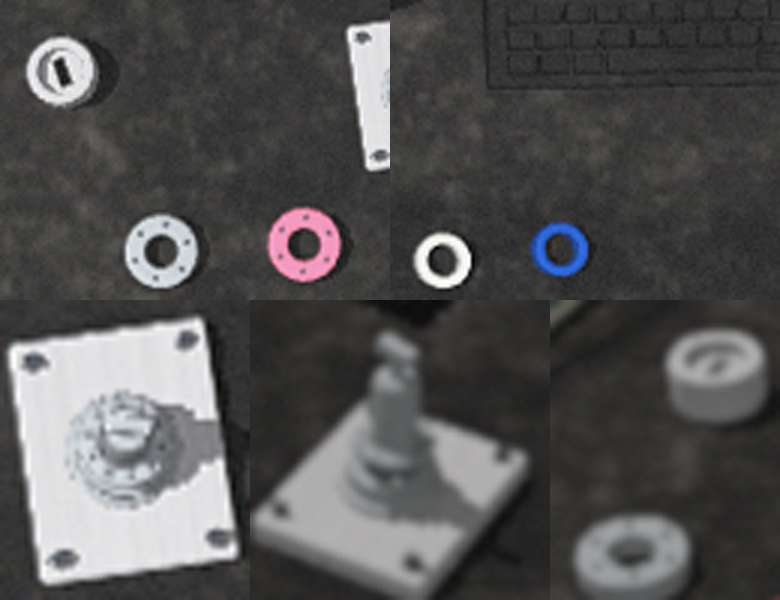

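The crop confirms all three parts: the white sleeve is the spacer, the grey ring with six pins is the clamp ring, and the ribbed cap shows its slot. The crossbar runs roughly across the plate. Next I'll measure from silhouettes, since a silhouette centroid corresponds to the part's mid-height centre, and use both views.

```bash
cat > m.py <<'E'
import pickle; from h import *
d=pickle.load(open("d0.pkl","rb"));t,s=d["top"],d["scene"]
K=8
def sil(im,p,w,th):
    x,y=p[0]-w,p[1]-w
    g=cv2.resize(cv2.cvtColor(im["pixels"][y:y+2*w,x:x+2*w],cv2.COLOR_RGB2GRAY),None,fx=K,fy=K,interpolation=cv2.INTER_CUBIC)
    m=(g>th).astype(np.uint8)
    cs,_=cv2.findContours(m,cv2.RETR_EXTERNAL,cv2.CHAIN_APPROX_NONE)
    c=max(cs,key=cv2.contourArea);c=cv2.convexHull(c)[:,0]
    return (c+.5)/K-.5+[x,y], g
def cen(c):
    M=cv2.moments(c.astype(np.float32));return np.array([M["m10"],M["m01"]])/M["m00"]
for n,pt,ps,h in(("spacer",(442,292),(409,356),.016),("ring",(243,289),(251,262),.014),("cap",(210,229),(268,225),.026)):
    a,_=sil(t,pt,17,95);b,_=sil(s,ps,15,85)
    ca,cb=cen(a),cen(b)
    w=np.array([onplane(t,*q,h/2) for q in a]);P,e=tri(t,ca,s,cb)
    print(n,"top",onplane(t,*ca,h/2).round(4),"scene",onplane(s,*cb,h/2).round(4),"tri",P.round(4),"gap",e.round(4),"ext",cv2.minAreaRect((w[:,:2]*1000).astype(np.float32))[1])
a,_=sil(t,(329,235),36,150)
w=np.array([onplane(t,*q,.010)[:2]*1000 for q in a],np.float32);R=cv2.minAreaRect(w);print("plate top",R,"centroid",cen(w))
b,_=sil(s,(343,268),32,100)
b=b[b[:,1]>b[:,1].max()-40]
w=np.array([onplane(s,*q,.012)[:2]*1000 for q in b],np.float32);print("plate scene",cv2.minAreaRect(w))
for im,n in((t,"top"),(s,"scene")):
    c=cloud(im).reshape(-1,3);z=c[:,2];o=.004 if n=="top" else 0
    m=c[(np.hypot(c[:,0]-.565,c[:,1]-.03)<.03)&(z>.087+o)]
    u,S,V=np.linalg.svd(m[:,:2]-m[:,:2].mean(0));print(n,"bar",len(m),m.mean(0).round(4),np.degrees(np.arctan2(V[0,1],V[0,0])).round(1),S.round(4),m[:,2].max())
# slot
x,y=198,217;g=cv2.resize(cv2.cvtColor(t["pixels"][y:y+24,x:x+24],cv2.COLOR_RGB2GRAY),None,fx=K,fy=K,interpolation=cv2.INTER_CUBIC)
m=(g<70).astype(np.uint8);cs,_=cv2.findContours(m,cv2.RETR_EXTERNAL,cv2.CHAIN_APPROX_NONE)
for c in cs:
    if 200<cv2.contourArea(c)<5000:
        w=np.array([onplane(t,*((q+.5)/K-.5+[x,y]),.018)[:2]*1000 for q in c[:,0]],np.float32);R=cv2.minAreaRect(w)
        vx,vy,_,_=cv2.fitLine(w,cv2.DIST_L2,0,.01,.01).ravel();print("slot",R,np.degrees(np.arctan2(vy,vx)))
E
python3 m.py
python3 - <<'E'
import pickle; from h import *
d=pickle.load(open("d0.pkl","rb"));t,s=d["top"],d["scene"]
f=lambda im,x,y,w,h,k:cv2.resize(im["pixels"][y:y+h,x:x+w,::-1],(w*k,h*k),interpolation=cv2.INTER_CUBIC)
a=f(t,315,217,30,30,13);b=f(s,333,232,26,30,13)
st=lambda q:cv2.normalize(q,None,0,255,cv2.NORM_MINMAX)
cv2.imwrite("pics/bar.png",np.hstack([st(a),st(b)]))
E
```

```text
spacer top [ 0.433  -0.2207  0.008 ] scene [ 0.4321 -0.2185  0.008 ] tri [ 0.4324 -0.2196  0.0087] gap 0.0022 ext (41.86955261230469, 42.982879638671875)
ring top [0.4487 0.2215 0.007 ] scene [0.4473 0.2243 0.007 ] tri [0.4476 0.2224 0.008 ] gap 0.0029 ext (54.66958236694336, 55.187625885009766)
cap top [0.5837 0.2944 0.013 ] scene [0.5811 0.2964 0.013 ] tri [0.5825 0.2956 0.0127] gap 0.0032 ext (54.120758056640625, 52.14682388305664)
plate top ((565.1757202148438, 30.325363159179688), (110.39993286132812, 89.9913101196289), 6.986013412475586) centroid [565.16063129  30.36114991]
plate scene ((513.212158203125, 15.693225860595703), (47.52397155761719, 100.75838470458984), 31.534326553344727)
top bar 34 [0.5641 0.0299 0.0962] -99.7 [0.0325 0.0123] 0.10188213447622899
scene bar 36 [0.5618 0.0303 0.0933] -95.9 [0.036  0.0152] 0.09661735569817859
slot ((561.732421875, 275.74176025390625), (15.583239555358887, 12.083175659179688), 88.89836883544922) -59.462967
slot ((566.8973388671875, 314.5185241699219), (21.026752471923828, 13.337220191955566), 0.28723961114883423) 23.21566
slot ((582.679443359375, 293.090087890625), (19.23015594482422, 7.162172317504883), 20.28290367126465) 17.755623
slot ((601.1083984375, 276.7230529785156), (17.64303207397461, 16.98851203918457), 88.91448974609375) 45.292995
slot ((600.3021850585938, 312.560791015625), (20.38487434387207, 17.58889389038086), 0.28364017605781555) -38.242573
```

View pics/bar.png

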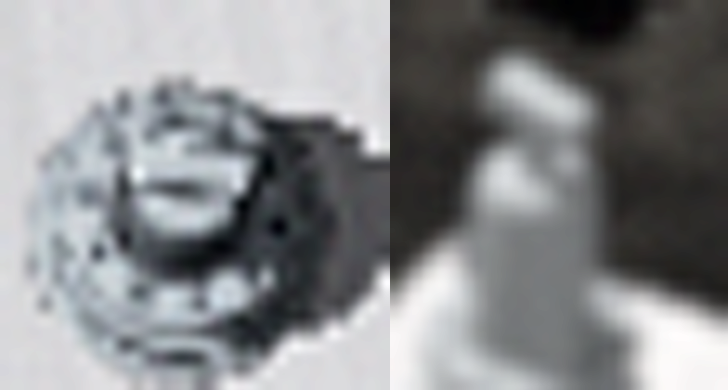

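The bar points at about 82° (80° from top depth, 84° from scene depth) and the slot at about 19°. The triangulated mid-heights are 8.7, 8.0 and 12.7 mm against 8, 7 and 13 expected, and the plate measures 110.4 x 90.0 mm. I'll centre the clamp ring first with two crossed squeezes, then the spacer. A picture after that shows the camera-to-robot offset.

```bash
cat > rb.py <<'E'
from cell import r, optics
import numpy as np
def quat(y): return [np.cos(y/2),np.sin(y/2),0,0]
def yaw():
    q=r.current_ee_rot();return 2*np.arctan2(q[1],q[0])
def st(n=""): 
    print(n,"t",round(r.current_t(),2),"p",np.round(r.current_tool_pos(),4),"q6",round(r.current_q()[5],2),"F",np.round(r.current_contact_force(),1),"op",round(r.current_opening(),3),"ff",np.round(r.current_finger_force(),1))
def go(x,y,z,yw): r.move_to([x,y,z],quat(yw))
def lin(x,y,z,yw=None,vel=.15): r.move_linear([x,y,z],None if yw is None else quat(yw),vel)
E
python3 - <<'E'
from rb import *
x,y=.4487,.2215; yw=np.arctan2(y,x)+np.pi/2
go(x,y,.09,yw); r.set_gripper(.8,20); st("above")
lin(x,y,.030); lin(x,y,.025,vel=.03); st("down")
r.set_gripper(0.0,20); st("g1")
r.set_gripper(.75); lin(x,y,.05); go(x,y,.05,yw-np.pi/2); lin(x,y,.025,vel=.08); r.set_gripper(0.); st("g2")
r.set_gripper(.75); lin(x,y,.09); st("up")
E
```

```text
above t 1.84 p [0.4487 0.2219 0.0902] q6 -0.09 F [-0.2 -0.1 -1.2] op 0.799 ff 0.0
down t 2.71 p [0.4488 0.2216 0.0253] q6 -0.09 F [ 0.8 -0.6 -0.2] op 0.8 ff 0.0
g1 t 3.0 p [0.4489 0.2216 0.0256] q6 -0.09 F [-0.9 -0.6  7.8] op 0.623 ff 19.6
g2 t 5.71 p [0.4488 0.2216 0.0254] q6 1.48 F [-1.1  0.1  3.9] op 0.609 ff 21.0
up t 6.57 p [0.4484 0.2214 0.0895] q6 1.48 F [ 0.5 -0.3 -0.5] op 0.746 ff 0.0
```

```bash
python3 - <<'E'
from rb import *
import pickle
x,y=.4330,-.2207; yw=np.arctan2(y,x)+np.pi/2
go(x,y,.09,yw); r.set_gripper(.65,20)
t=optics.get_image("top"); pickle.dump(t,open("t1.pkl","wb"))
lin(x,y,.027); st("down")
r.set_gripper(0.0,20); st("g1")
r.set_gripper(.65); lin(x,y,.05); go(x,y,.05,yw-np.pi/2); lin(x,y,.027,vel=.08); r.set_gripper(0.); st("g2")
lin(x,y,.12); st("up")
E
cat > m2.py <<'E'
import m
from m import *
t1=pickle.load(open("t1.pkl","rb"))
for nm,im in(("before",t),("after",t1)):
    print(nm,[onplane(im,*cen(sil(im,(243,289),17,th)[0]),.007)[:2].round(4) for th in(80,95,110)], [cen(sil(im,(329,235),36,150)[0]).round(2)])
E
python3 m2.py|tail -2
```

```text
down t 9.06 p [ 0.4332 -0.2208  0.0273] q6 -0.1 F [ 0.3 -0.6 -0. ] op 0.649 ff 0.0
g1 t 9.34 p [ 0.4336 -0.221   0.0281] q6 -0.1 F [-0.7  0.3  6.8] op 0.445 ff 20.2
g2 t 12.07 p [ 0.4331 -0.2208  0.0274] q6 1.47 F [-1.2  0.6  4.5] op 0.463 ff 19.9
up t 12.84 p [ 0.4326 -0.2205  0.1193] q6 1.47 F [-0.7  0.1  0.1] op 0.459 ff 20.2
before [array([0.4488, 0.2216]), array([0.4487, 0.2215]), array([0.4487, 0.2215])] [array([327.93, 234.79])]
after [array([0.4488, 0.2214]), array([0.4487, 0.2213]), array([0.4487, 0.2212])] [array([327.93, 234.78])]
```

```bash
cat >> rb.py <<'E'
def f(): return np.array(r.current_contact_force())
def down(x,y,z0,z1,lim,step=.002,vel=.04):
    "descend in steps until upward force rise exceeds lim; returns z reached"
    f0=f();z=z0
    while z>z1+1e-6:
        z=max(z-step,z1);lin(x,y,z,vel=vel);F=f()-f0
        if abs(F[2])>lim or np.hypot(*F[:2])>lim+2: print("contact z",round(z,4),F.round(1));return z
    print("no contact",round(z,4),F.round(1));return z
E
python3 - <<'E'
from rb import *
x,y=.5652,.0303
yw=np.arctan2(y,x)
go(x,y,.15,yw); st("over")
lin(x,y,.118,vel=.1); r.sleep(.1); z=down(x,y,.118,.094,2.,.003,.06); st()
if z<.0945:
    lin(x,y,.076,vel=.06); st("low"); z=down(x,y,.076,.0695,1.8,.001,.03); st("seat")
E
```

```text
over t 13.94 p [0.5648 0.0293 0.1495] q6 1.49 F [-0.6  0.2  0.1] op 0.464 ff 20.2
no contact 0.094 [-1.8 -1.  -0.3]
 t 16.51 p [0.5651 0.0303 0.0938] q6 1.49 F [-1.  -0.2 -0.8] op 0.462 ff 20.2
low t 16.96 p [0.565  0.0303 0.0755] q6 1.49 F [ 0.3  0.2 -0.3] op 0.457 ff 20.2
contact z 0.071 [-1.  -0.5  3.5]
seat t 18.21 p [0.5653 0.0303 0.0712] q6 1.49 F [-0.7 -0.3  3.2] op 0.457 ff 20.5
```

Run:
```python
from rb import *
import pickle
x,y=.5652,.0303
r.set_gripper(.62,20); r.sleep(.25); st("rel"); lin(x,y,.14,vel=.2)
a,b=.4488,.2216; yw=np.arctan2(b,a)
go(a,b,.08,yw); r.set_gripper(.75)
d={n:optics.get_image(n) for n in("top","scene")};pickle.dump(d,open("d2.pkl","wb"))
lin(a,b,.027,vel=.12); r.set_gripper(0.,20); st("grip"); lin(a,b,.10,vel=.2); st("up")
from h import *
im=d["top"]; 
import cv2
k=lambda im,x,y,w,h,s:cv2.resize(im["pixels"][y:y+h,x:x+w,::-1],(w*s,h*s),interpolation=cv2.INTER_CUBIC)
cv2.imwrite("pics/sp.png",np.hstack([k(im,300,205,60,60,6),k(d["scene"],315,230,60,60,6)]))
```

```text
rel t 18.75 p [0.5652 0.0303 0.071 ] q6 1.49 F [-0.1 -0.4 -0. ] op 0.62 ff 0.0
grip t 21.4 p [0.4493 0.2218 0.028 ] q6 1.48 F [-1.5 -1.4  7.7] op 0.608 ff 20.4
up t 21.92 p [0.4486 0.2215 0.0998] q6 1.48 F [-0.  -1.  -1.7] op 0.607 ff 21.2
```

View pics/sp.png

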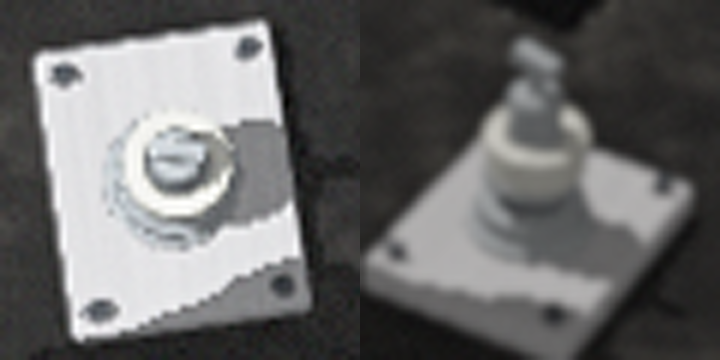

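The spacer is seated round the post, at (180,165) in the left crop and (537,150) in the right, and it has been released. Now the ring.

Run:
```python
from rb import *
x,y=.5652,.0303; yw=np.arctan2(y,x)
lin(.4488,.2216,.15,vel=.25)
go(x,y,.15,yw); lin(x,y,.118,vel=.12); r.sleep(.1); st("over")
z=down(x,y,.118,.106,2.5,.004,.06)
if z<.1065:
    z=down(x,y,.106,.090,2.5,.004,.06); z=down(x,y,.090,.0855,1.8,.001,.03) if z<.0905 else z; st("seat")
```

```text
over t 23.68 p [0.5655 0.0308 0.1188] q6 1.49 F [ 0.1 -0.2 -0.7] op 0.608 ff 21.4
no contact 0.106 [ 0.8  0.  -0.1]
no contact 0.09 [-1.3  0.5 -0.2]
contact z 0.087 [ 0.2 -0.   3.9]
seat t 26.18 p [0.5654 0.0303 0.0872] q6 1.49 F [-0.2  0.4  3. ] op 0.609 ff 21.7
```

Run:
```python
from rb import *
import pickle
x,y=.5652,.0303
r.set_gripper(.8,20); r.sleep(.25); st("rel"); lin(x,y,.145,vel=.2)
from h import *
d=pickle.load(open("d2.pkl","rb"))
for n in d:
    c=cloud(d[n]).reshape(-1,3); m=c[(c[:,2]>.05)&(c[:,2]<.35)&(c[:,1]>.2)&(c[:,1]<.38)&(c[:,0]>.55)&(c[:,0]<.9)]
    print(n,len(m),np.percentile(m[:,0],[0,2,10]).round(3) if len(m) else None)
go(.5837,.2944,.12,np.arctan2(.2944,.5837)); st()
im=optics.get_image("top");pickle.dump(im,open("t3.pkl","wb"))
```

```text
rel t 26.74 p [0.5652 0.0303 0.087 ] q6 1.49 F [0.3 0.3 0.6] op 0.8 ff 0.0
top 1824 [0.67  0.671 0.672]
scene 3115 [0.666 0.669 0.67 ]
 t 28.22 p [0.5838 0.2932 0.1197] q6 1.5 F [-1.7 -0.4  0.4] op 0.798 ff 0.0
```

Run:
```python
from rb import *
x,y=.5837,.2944; q1=np.arctan2(y,x)
r.set_gripper(.75,20); go(x,y,.06,q1+np.pi/2); lin(x,y,.028,vel=.1); r.set_gripper(0.,20); st("g1")
r.set_gripper(.75); lin(x,y,.055,vel=.2); go(x,y,.055,q1); lin(x,y,.028,vel=.1); r.set_gripper(0.,40); st("g2")
lin(x,y,.15,vel=.25); st("up")
hx,hy=.5652,.0303
go(hx,hy,.15,q1+np.radians(63)); st("over"); print(yaw(),q1)
import pickle,cv2
from h import *
t=pickle.load(open("t3.pkl","rb"));s=optics.get_image("scene")
k=lambda im,x,y,w,h,s:cv2.resize(im["pixels"][y:y+h,x:x+w,::-1],(w*s,h*s),interpolation=cv2.INTER_CUBIC)
cv2.imwrite("pics/rg.png",np.hstack([k(t,300,205,60,60,6),k(s,310,210,70,70,6)[:360]]))
```

```text
g1 t 30.63 p [0.584  0.2945 0.0286] q6 -0.07 F [0.7 0.3 1.2] op 0.578 ff 21.0
g2 t 33.32 p [0.5841 0.2945 0.0287] q6 1.5 F [0.2 0.2 1.9] op 0.571 ff 41.6
up t 33.96 p [0.583  0.2941 0.1487] q6 1.5 F [-1.   0.3 -1.2] op 0.571 ff 41.4
over t 35.33 p [0.565  0.0307 0.1493] q6 -0.02 F [-0.1  0.4 -0.7] op 0.575 ff 41.4
1.5661417500461932 0.4671364442092015
```

View pics/rg.png

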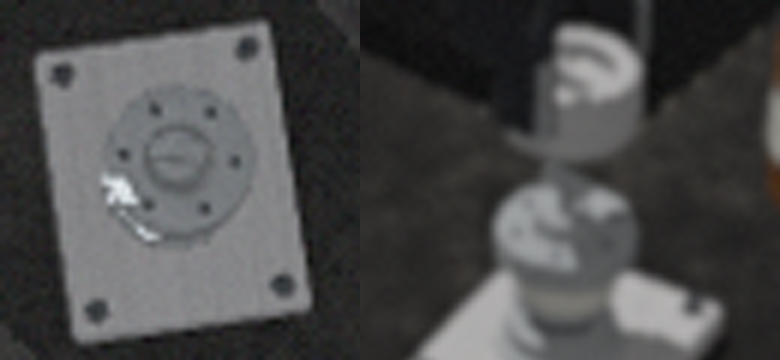

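The ring lies concentric on the spacer, at (180,160) in the left crop, and the cap hangs above it. Now feeling for the slot.

Run:
```python
from rb import *
x,y=.5652,.0303
lin(x,y,.119,vel=.1); r.sleep(.15); st("a")
z=down(x,y,.119,.104,3.,.0015,.04); st("b"); print(np.round(r.current_torque(),2))
```

```text
a t 35.98 p [0.5656 0.0303 0.1197] q6 -0.02 F [ 0.6 -0.3  0.6] op 0.571 ff 41.4
no contact 0.104 [-0.6  0.9 -1.2]
b t 38.48 p [0.5651 0.0303 0.1039] q6 -0.02 F [ 0.1  0.5 -0.6] op 0.572 ff 41.4
[ 0.02 -0.02  0.  ]
```

The cap dropped over the bar on the first try, with its underside at about 76 mm. Next I press against the spring while logging the force.

Run:
```python
from rb import *
x,y=.5652,.0303
f0=f()
for z in np.arange(.103,.0965,-.001):
    lin(x,y,z,vel=.03); F=f()-f0; print(round(z,4),r.current_tool_pos()[2].round(4),F.round(1))
    if F[2]>9.5: break
st()
```

```text
0.103 0.1029 [-0.3 -0.8  0.6]
0.102 0.1021 [-0.3 -0.7  3.3]
0.101 0.1011 [ 0.  -2.1  4.3]
0.1 0.1001 [-0.1 -1.2  5. ]
0.099 0.0991 [-1.2 -0.3  6. ]
0.098 0.0982 [-1.9 -0.6  7.7]
0.097 0.0973 [-2.4 -1.7  7.2]
 t 40.23 p [0.5653 0.0303 0.0973] q6 -0.02 F [-2.4 -1.2  6.6] op 0.571 ff 42.1
```

Run:
```python
from rb import *
x,y=.5652,.0303; y0=yaw()
for a in (8,16,30,50,70,90):
    go(x,y,.097,y0+np.radians(a)); F=f();T=r.current_torque(); print(a,np.round(F,1),np.round(T,2),r.current_tool_pos().round(4),r.current_opening().__round__(3))
    if F[2]>16 or abs(T[2])>1: print("bind"); break
st()
```

```text
8 [-0.5  0.1  7.8] [0.02 0.15 0.04] [0.5656 0.0303 0.0974] 0.575
16 [-0.7  0.2  7.3] [-0.04  0.1   0.03] [0.5657 0.0303 0.0975] 0.571
30 [ 0.2 -0.1  7.7] [-0.02  0.03  0.05] [0.5657 0.0303 0.0975] 0.571
50 [-1.1 -0.4  7.3] [0.03 0.03 0.1 ] [0.5657 0.0303 0.0975] 0.568
70 [0.1 0.4 7.5] [0.04 0.01 0.01] [0.5657 0.0303 0.0974] 0.572
90 [-0.1 -0.8  6.9] [ 0.05 -0.01  0.14] [0.5658 0.0303 0.0975] 0.573
 t 42.37 p [0.5658 0.0303 0.0975] q6 -1.6 F [-0.1 -0.8  6.9] op 0.573 ff 42.2
```

Run:
```python
from rb import *
import cv2
x,y=.5655,.0303
for z in(.098,.099,.0995): lin(x,y,z,vel=.03); st("raise")
r.set_gripper(.75,20); r.sleep(.2); st("rel"); lin(x,y,.15,vel=.2)
go(.45,.2,.2,1.5); r.sleep(.2); st("away")
from h import *
import pickle
d={n:optics.get_image(n) for n in("top","scene")};pickle.dump(d,open("d4.pkl","wb"))
k=lambda im,x,y,w,h,s:cv2.resize(im["pixels"][y:y+h,x:x+w,::-1],(w*s,h*s),interpolation=cv2.INTER_CUBIC)
cv2.imwrite("pics/cap.png",np.hstack([k(d["top"],300,205,60,60,6),k(d["scene"],315,225,60,60,6)]))
```

```text
raise t 42.62 p [0.5658 0.0303 0.0983] q6 -1.6 F [-1.3 -0.4  6.7] op 0.569 ff 42.1
raise t 42.87 p [0.5658 0.0303 0.0992] q6 -1.6 F [-0.3 -0.7  5. ] op 0.574 ff 42.0
raise t 43.12 p [0.5657 0.0303 0.0996] q6 -1.6 F [ 0.4 -0.1  3.8] op 0.568 ff 41.9
rel t 43.62 p [0.5655 0.0303 0.0994] q6 -1.6 F [ 0.8 -0.2  1.1] op 0.751 ff 0.0
away t 45.95 p [0.4501 0.1998 0.1999] q6 0.39 F [-0.2 -1.1  0.3] op 0.747 ff 0.0
```

View pics/cap.png

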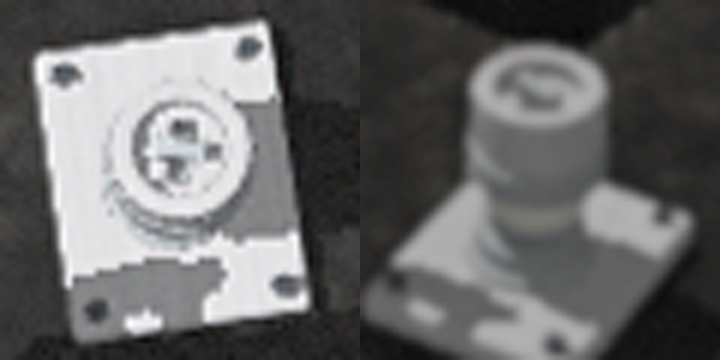

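The dark slot ends show above and below the bar at (180,155), so the slot lies across the bar and the cap sits upright on the ring. One check of the cap height (97 mm top if locked, 100 if not), then hand in.

Run:
```python
from h import *; import pickle
d=pickle.load(open("d4.pkl","rb"))
for n in d:
    c=cloud(d[n]).reshape(-1,3);q=np.hypot(c[:,0]-.5652,c[:,1]-.0303)
    z=c[(q>.0175)&(q<.0235)&(c[:,2]>.09)][:,2]
    g=c[(abs(c[:,0]-.5652)<.05)&(abs(c[:,1]-.0303)<.04)&(q>.032)&(c[:,2]<.03)][:,2]
    print(n,"rim z",np.median(z),"plate z",np.median(g),"diff (83 locked/86 unlocked)",np.median(z)-np.median(g))
```

```text
top rim z 0.09678182096603273 plate z 0.013578807127886892 diff (83 locked/86 unlocked) 0.08320301383814584
scene rim z 0.09505137639738405 plate z 0.012252926929707083 diff (83 locked/86 unlocked) 0.08279844946767696
```

Locked: both views give 83 mm above the plate.

```bash
python3 -c "
from rb import *
print(r.hand_in()); st()"
```

```text
the job is handed in; nothing more can be done
None
the job is handed in; nothing more can be done
```

The filter holder is assembled and handed in: spacer and clamp ring are seated on the post, and the cap is locked under the crossbar, with its rim 83 mm above the plate in both views (86 mm would be unlocked).

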